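Put the mixer in gear and park its scraper

ROBOT

A 7-joint arm with a two-finger parallel gripper is mounted at the origin on the work surface. World frame = base frame: x ahead of the robot, y to its left, z up, the work surface at z = 0. Lengths are in m, angles in rad, forces in N, time in s.
With the tool pointing down it reaches from about 0.425 to 0.95 m from the base axis. Payload 16.7 kg.
Tool frame: the origin (TCP) lies midway between the tips of the shut fingers; the grasp point (between the pads) lies 19 mm behind it; z points along the fingers, y is the line along which they close (so a half turn about z gives the same grasp; the last joint's range is limited). The gripper opens to 94 mm and grips with 3 to 60 N. Pads are 16 mm wide; open, the fingers measure 119 mm over their backs; the gripper's body (75 mm by 177 mm) begins 78 mm behind the grasp point.
Start: joints at [1.052, 0.426, 0.074, 1.606, -0.034, 1.111, -0.067], TCP at [0.243, -0.63, 0.183] pointing down, gripper open.
Joint ranges: [-2.85, 2.85], [-0.5, 2.14], [-1.23, 1.37], [0.21, 2.46], [-1.02, 4.16], [0.16, 2.05], [-2.73, 2.73]. Speed limits (rad/s): [1.89, 1.89, 2.39, 2.39, 3.01, 3.01, 3.01].

INTERFACE

Orientations are given as a unit quaternion [x, y, z, w].
In Python, from bench import ctrl gives the robot as it stands.
- The arm moves only by the tool carry_out, never from a script. Its arguments are lists of equal length, an entry for each row: "travel": the shift along the tool's x, y, z in mm, a list of three; "turn": the turn, a rotation vector about the tool's x, y, z in rad, a list of three. In form: {"travel": [[x, y, z], ...], "turn": [[ax, ay, az], ...]}. A call has exactly 5 rows; each row shifts and turns the commanded pose from where the row before left it, along the tool's axes as they then stand; what a row does not reach is not made up. A row lasts 1/12 s, in which the tool goes at most 41.7 mm and 7.16 degrees, less where a joint would pass 70% of its speed; a pose out of reach is approached as far as the arm can. A call with a gripper value outside its range is refused whole. "claw" is the finger opening in mm, from 0 to 94, set as the call begins (left out, the last holds). The fingers move at their own pace and stop on an object; "force" is the grip in N (left out, the last holds). Time passes only in rows, so rows that do not move let the fingers close, or fill a call up. It gives the time, the measured TCP pose, the force, the opening and the grip force at its end, in the units of the state.
- ctrl.state(): the state, without advancing time (a new reading comes with each control period).
- ctrl.capture(name): name is "scene" or "top" or "wrist"; returns the picture (420x560x3 uint8, red, green, blue); there is no depth.
- ctrl.camera_model(name): a dict with "K" (3x3 intrinsics, pixels), "dist" ([k1, k2, p1, p2, k3] as OpenCV has them; the pictures are not rectified), "position" and "attitude" of the camera in the world; the wrist camera has in their place "mount" (4x4, takes a point from camera to tool coordinates, whose origin is the TCP and whose axes are the flange's). Camera axes: x right, y down, z forward; pixel columns grow to the right and rows downward; lengths in m; the calibration is good to about 2 mm. A picture is of the moment at which its call begins: read the wrist's pose just before it. camera_model takes no time and is no camera call.
- ctrl.job_done(): hands the job in; it is judged then, once.
The state is a dict: "time": time; "qpos": joint angles; "dq": joint speeds; "tau": joint torques, N m; "eef_pos": TCP position; "ee_rot": TCP orientation; "contact_force": force on the tool from outside, world axes, zero at the start; "ft_torque": the same for the moment, N m; "grip_width": finger opening in m; "gripper_force": force on a finger pad.
Only numpy, scipy, OpenCV 4.12 (cv2) and the standard library are available. Lean on these libraries where they do the work, as an engineer would, in place of code of your own. Each camera call takes 0.05 s, during which the arm holds its last target. There are 200 camera calls.

TASK

Put the hand mixer into gear: gently ease the black gear-change knob down while rocking its spindle back and forth until the teeth mesh and the knob sits fully home on the gearbox, without forcing tooth on tooth. Then, with the gear in, wind the knob clockwise until the orange scraper's white pointer lines up with the red park tab, and let go, leaving the knob home. Move the scraper only by the knob and leave the other things on the counter alone.

Things in the scene. Friction and masses are not known exactly. Their poses are not given: they have to be found in the camera images.
- mixer: Hand mixer fixed to the counter: cream base 240 x 260 mm, steel bowl (rim 172 mm across, 110 mm up), bridge over it along the mixer's y on two posts, in its middle a blue gearbox 84 mm across. Origin on the counter on the axis of the vertical gear spindle, z up; its x axis points to the red park tab.
- gearbox_top (a point): Centre of the gearbox's flat top, 190 mm above the counter, on the spindle axis. The knob is fully home when its skirt is flush on it.
- knob: Black gear-change knob on the spindle: round skirt 60 mm across, 12 mm thick, with a grip bar 56 mm long (its x), 14 mm wide (y), 30 mm tall, white line on the +x end. Origin: centre of the skirt's underside, z up. Turning it turns the spindle (0.02 N m, 3 rad either way). It slides down to home from 13 to 14 mm up, against 2 N friction, and stays where it is left, so it may be regrasped.
- grip (a point): Point to pinch, on the knob's axis, 34 mm above the skirt's underside (22 mm above the skirt's top, 8 mm below the bar's top). Axes as the knob: x along the bar, y across it (close the fingers along y), z up.
- dog_face (a point): Underside of the eight dog teeth, inside the gearbox on the spindle axis. They turn and slide with the knob, 39 mm below its skirt's underside while unloaded, backed by a spring of 8 N/mm (blocked, it still sinks 1 mm per 8 N). In mesh they lie about 151 mm above the counter.
- drive_top (a point): Nominal top of the drive wheel's eight teeth (pitch 45 degrees), 158 mm up on the axis. The wheel's real height (155 to 162 mm, wear) and its angle cannot be seen or measured. Mostly tooth lands on tooth; rocked (23 degrees either way), the dogs drop in and the force falls away. Tooth force under 5 N: dogs skate over the wheel; over about 6 N: they drag it along; over 15 N: damage.
- scraper: Orange scraper arm under the bridge, turning about the spindle axis; origin on that axis at the counter, x along the arm (90 mm long, 118 to 126 mm up), blade hanging into the bowl. Friction 0.2 N m holds it where it is left. In gear the knob drives it one to one in the same sense after a lost motion of up to 60 degrees. Not to be touched.
- pointer (a point): White outer end of the scraper arm, 92 mm from the spindle axis, 122 mm above the counter. At the start it stands 34 to 58 degrees anticlockwise (seen from above) of the park tab.
- park (a point): Inner end of the red park tab at the bowl's rim, 92 mm from the spindle axis on the mixer's +x side, 122 mm above the counter: where the pointer must come to.
- bottle: Bystander: white squeeze bottle, 40 mm across, 110 mm tall; origin under its base.
- jar: Bystander: amber sweet jar with red lid, 76 mm across, 100 mm tall; origin under its base.
- mug: Bystander: blue mug, 80 mm across, 90 mm tall; origin under its base.
- mould: Bystander: flat clear mould tray with six white cups, 110 x 160 x 18 mm; origin under its centre.
- case: Bystander: black spectacle case, 65 x 160 x 34 mm; origin under its centre.
- spatula: Bystander: green spatula, 240 mm long, lying flat; origin under it.
- sweet0: Bystander: white marshmallow-shaped sweet (firm), 33 mm across, 24 mm tall; origin under it.
- sweet1: Bystander: second such sweet, the same size.

How it is judged:
By the outcome, as a careful person would: the job done as asked, in the order asked, and still so for the second after the job is handed in, with the robot touching nothing.
It also fails if it takes over 64 s, if anything falls off the work surface, if the arm or the gripper's body presses on something with over 40 N, if the wrist force passes 120 N, or if a joint passes its speed limit or range.

## Working session

There is one attempt and no reset: what is moved stays moved. The work goes in short steps, Python scripts to look and compute and a tool call to move; the robot and the scene stay as the last step left them, time stands still between calls to the robot, and variables do not carry over. Pictures are saved under pics/ and viewed, at most 13 in all, crops included, and the job is handed in when it is done.

Besides the shell and the picture viewer there is one more tool, called after "Request:" as a command line: name --argument value ..., lists and objects as JSON in quotes. carry_out: Moves the arm, as the interface text tells. Its arguments: {"type":"object","properties":{"travel":{"type":"array","items":{"type":"array","items":{"type":"number"}}},"turn":{"type":"array","items":{"type":"array","items":{"type":"number"}}},"claw":{"type":"number"},"force":{"type":"number"}},"required":["travel","turn"]}

```bash
mkdir -p pics; ls; python3 - <<'E'
from bench import ctrl
import cv2,json
s=ctrl.state();print(s)
for n in("scene","top","wrist"):
    print(n,ctrl.camera_model(n))
a=ctrl.capture("scene");b=ctrl.capture("top")
cv2.imwrite("pics/s1.png",a[:,:,::-1]);cv2.imwrite("pics/t1.png",b[:,:,::-1])
E
```

```text
pics
{'time': 0.0, 'qpos': array([ 1.05249701,  0.42667697,  0.07384045,  1.60661288, -0.03410117,
        1.11078437, -0.06711502]), 'dq': array([-0.00033784, -0.00144258,  0.00080465, -0.00057667,  0.00066612,
       -0.00037497,  0.00171081]), 'tau': array([ 8.09875091e-04, -9.35812640e+01,  3.66735891e+00, -4.54176950e+01,
       -4.88426769e-02,  2.05570977e-02,  1.96679680e-04]), 'eef_pos': array([ 0.2431443 , -0.62919207,  0.18270943]), 'ee_rot': array([ 9.83049793e-01,  1.83337749e-01, -1.51720210e-04, -5.92203343e-04]), 'contact_force': array([-0.1039217 , -0.78789289, -0.07453274]), 'ft_torque': array([ 0.00662372, -0.00357395,  0.03859432]), 'gripper_force': 0.0, 'grip_width': 0.09400812408511929}
scene {'K': array([[432.89123603,   0.        , 280.85520329],
       [  0.        , 432.89123603, 211.27035361],
       [  0.        ,   0.        ,   1.        ]]), 'dist': array([-0.02983354,  0.        ,  0.        ,  0.        ,  0.        ]), 'position': array([1.38405172, 0.21446259, 1.04202398]), 'attitude': array([ 0.58069623,  0.71508525, -0.30149443, -0.24606114])}
top
[... 263 characters left out ...]
, 0.03063319, 1.85641747]), 'attitude': array([ 0.70635143, -0.70632603,  0.03219645, -0.03368359])}
wrist {'K': array([[311.06376566,   0.        , 276.13386821],
       [  0.        , 311.06376566, 205.51766182],
       [  0.        ,   0.        ,   1.        ]]), 'dist': array([-0.01369421,  0.        ,  0.        ,  0.        ,  0.        ]), 'mount': array([[-6.49002615e-04, -9.71041340e-01, -2.38910640e-01,
         6.87256073e-02],
       [ 9.99999782e-01, -6.59542776e-04, -3.58258305e-05,
         6.44512604e-04],
       [-1.22783424e-04, -2.38910611e-01,  9.71041557e-01,
        -2.01238184e-01],
       [ 0.00000000e+00,  0.00000000e+00,  0.00000000e+00,
         1.00000000e+00]])}
```

View pics/s1.png

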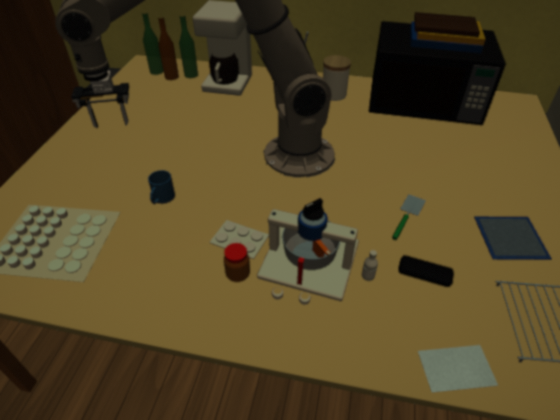

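View pics/t1.png

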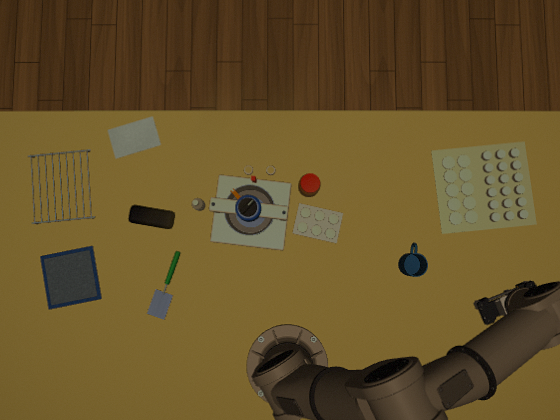

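The scene view shows the mixer around (310,240), knob at (313,207). In the top view the mixer is at (249,208), the park tab at (254,179) and the orange arm near (236,194). I'll zoom in on both next.

```bash
cat > h.py <<'E'
import numpy as np,cv2
from scipy.spatial.transform import Rotation as R
from bench import ctrl
def cam(n,s=None):
    m=ctrl.camera_model(n);K=m["K"];d=m["dist"]
    if n=="wrist":
        s=s or ctrl.state();Rt=R.from_quat(s["ee_rot"]).as_matrix()
        return K,d,Rt@m["mount"][:3,:3],Rt@m["mount"][:3,3]+s["eef_pos"]
    return K,d,R.from_quat(m["attitude"]).as_matrix(),m["position"]
def ray(c,uv):
    K,d,A,p=c
    x=cv2.undistortPoints(np.array([[uv]],float),K,d)[0,0]
    v=A@np.r_[x,1];return p,v/np.linalg.norm(v)
def atz(c,uv,z):
    p,v=ray(c,uv);return p+v*(z-p[2])/v[2]
def tri(obs):
    M=np.zeros((3,3));b=np.zeros(3)
    for c,uv in obs:
        p,v=ray(c,uv);P=np.eye(3)-np.outer(v,v);M+=P;b+=P@p
    x=np.linalg.solve(M,b)
    return x,[np.linalg.norm(np.cross(x-ray(c,uv)[0],ray(c,uv)[1])) for c,uv in obs]
def proj(c,X):
    K,d,A,p=c;Y=(np.atleast_2d(X)-p)@A
    return cv2.projectPoints(Y,np.zeros(3),np.zeros(3),K,d)[0][:,0]
def brighten(im,g=.6): return (255*(im/255.)**g).astype(np.uint8)
E
python3 - <<'E'
from h import *
a=cv2.imread("pics/t1.png")[158:258,200:300];b=cv2.imread("pics/s1.png")[190:290,260:360]
im=np.hstack([cv2.resize(brighten(x,.5),(400,400),interpolation=cv2.INTER_CUBIC) for x in(a,b)])
cv2.imwrite("pics/c1.png",im)
E
```

```text
(no output)
```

View pics/c1.png

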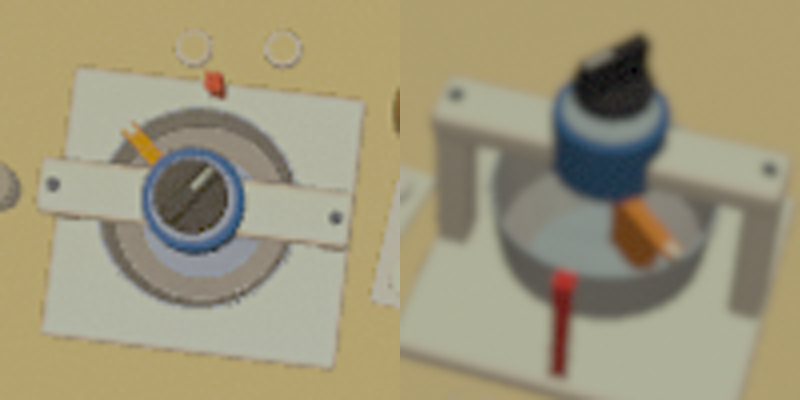

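The top crop shows the bridge screws at (213.3,204) and (284,212.3), the gearbox centre at (248.3,208) and the knob's white line pointing to the upper right. In the scene crop the same screws are at (352.3,232.3) and (274,213.5).

```bash
python3 - <<'E'
from h import *
T=cam("top");S=cam("scene")
f=lambda x,y:(200+x/4,158+y/4)
g=lambda x,y:(260+(x-400)/4,190+y/4)
l,_=tri([(T,f(53,184)),(S,g(769,169))]);r,e=tri([(T,f(336,217)),(S,g(456,94))])
print("screws",l,r,e,(l+r)/2, np.linalg.norm(l-r))
d=l-r;print("yaw mixer (y axis r->l)",np.degrees(np.arctan2(d[1],d[0]))-90)
c=[atz(T,f(*p),.0) for p in((80,68),(364,100),(331,367),(42,333))];print(np.mean(c,0),c)
x=(c[0]+c[1]-c[2]-c[3]);print("yaw base",np.degrees(np.arctan2(x[1],x[0])))
print("gearbox",atz(T,f(193,200),.19)); 
w=atz(T,f(212,169),.245)-atz(T,f(172,224),.245);print("knob yaw",np.degrees(np.arctan2(w[1],w[0])))
print("knob top", tri([(T,f(192,197)),(S,g(614,60))]))
print("park",tri([(T,f(214,94)),(S,g(564,274))]),"ptr",atz(T,f(129,130),.122))
s=ctrl.state();print(R.from_quat(s["ee_rot"]).as_matrix())
E
```

```text
screws [0.54271169 0.24066298 0.16581359] [0.51567486 0.0125377  0.16643953] [np.float64(0.0018342924965705563), np.float64(0.00183429249657054)] [0.52919328 0.12660034 0.16612656] 0.2297227089252441
yaw mixer (y axis r->l) -6.759023025746515
[0.53053885 0.12539556 0.        ] [array([0.66303935, 0.23670039, 0.        ]), array([ 0.63422174, -0.01623867,  0.        ]), array([0.39755877, 0.01332391, 0.        ]), array([0.42733555, 0.26779659, 0.        ])]
yaw base -7.317566369706502
gearbox [0.52764997 0.12465418 0.19      ]
knob yaw -35.72221839217285
knob top (array([0.5258946 , 0.12530887, 0.23158334]), [np.float64(0.0022324704318941635), np.float64(0.0022324704318941522)])
park (array([0.62302359, 0.11285669, 0.11574159]), [np.float64(0.0010835892318435936), np.float64(0.00108358923184354)]) ptr [0.59217787 0.18192532 0.122     ]
[[ 9.32778708e-01  3.60449310e-01 -4.20536083e-04]
 [ 3.60449549e-01 -9.32778265e-01  9.11085751e-04]
 [-6.38666879e-05 -1.00142343e-03 -9.99999497e-01]]
```

Request:
carry_out --travel '[[10,-10,-35],[10,-10,-35],[10,-10,-35],[10,-10,-35],[10,-10,-35]]' --turn '[[0,0,0],[0,0,0],[0,0,0],[0,0,0],[0,0,0]]'

```text
time: 0.52
eef_pos: [0.2719, -0.564, 0.3598]
ee_rot: [0.983, 0.183, -0.0, -0.0]
contact_force: [0.2, -0.1, -0.7]
grip_width: 0.0936
gripper_force: 0.0
```

Request:
carry_out --travel '[[35,-20,0],[35,-20,0],[35,-20,0],[35,-20,0],[35,-20,0]]' --turn '[[0,0,0],[0,0,0],[0,0,0],[0,0,0],[0,0,0]]'

```text
time: 0.93
eef_pos: [0.3998, -0.4068, 0.3583]
ee_rot: [0.983, 0.183, -0.0, -0.0]
contact_force: [1.4, -0.7, 0.5]
grip_width: 0.0942
gripper_force: 0.0
```

Request:
carry_out --travel '[[25,-30,0],[25,-30,0],[25,-30,0],[25,-30,0],[25,-30,0]]' --turn '[[0,0,0],[0,0,0],[0,0,0],[0,0,0],[0,0,0]]'

```text
time: 1.35
eef_pos: [0.4617, -0.2217, 0.3583]
ee_rot: [0.983, 0.183, -0.0, -0.0]
contact_force: [1.1, -0.1, -0.0]
grip_width: 0.0936
gripper_force: 0.0
```

Request:
carry_out --travel '[[15,-36,0],[15,-36,0],[15,-36,0],[15,-36,0],[15,-36,0]]' --turn '[[0,0,0],[0,0,0],[0,0,0],[0,0,0],[0,0,0]]'

```text
time: 1.77
eef_pos: [0.4661, -0.0268, 0.3583]
ee_rot: [0.983, 0.183, -0.0, 0.0]
contact_force: [-0.1, -0.6, 1.1]
grip_width: 0.0937
gripper_force: 0.0
```

Request:
carry_out --travel '[[9,-25,0],[9,-25,0],[9,-25,0],[8,-25,0],[8,-25,0]]' --turn '[[0,0,0],[0,0,0],[0,0,0],[0,0,0],[0,0,0]]'

```text
time: 2.18
eef_pos: [0.4613, 0.1047, 0.3583]
ee_rot: [0.983, 0.183, -0.0, 0.0]
contact_force: [0.7, 0.4, -0.8]
grip_width: 0.094
gripper_force: 0.0
```

```bash
python3 - <<'E'
from h import *
import pickle
s=ctrl.state();im=ctrl.capture("wrist")[:,:,::-1];pickle.dump(s,open("w1.pkl","wb"))
cv2.imwrite("pics/w1.png",brighten(im,.6))
print(s["time"],s["qpos"],s["eef_pos"],s["ee_rot"],s["contact_force"])
print(proj(cam("wrist",s),[[.528,.1255,.2]]))
E
```

```text
2.1833 [ 2.07646783e-01 -1.00406198e-03 -5.57440556e-01  1.76056916e+00
 -4.98427911e-04  1.38208807e+00 -1.55171800e+00] [0.46133334 0.10467247 0.3583027 ] [ 9.83048428e-01  1.83346055e-01 -1.01374622e-04  3.80027395e-05] [ 0.66038932  0.35377742 -0.81719378]
[[279.6169089  128.12623719]]
```

View pics/w1.png

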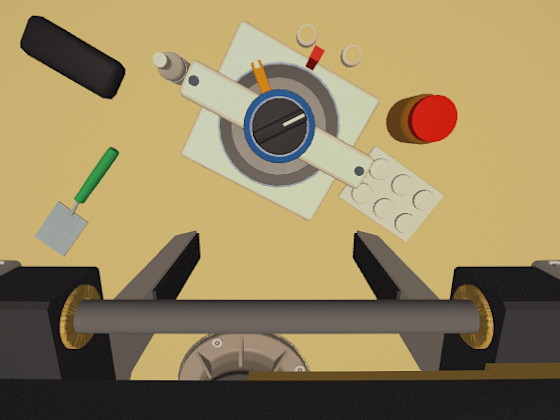

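Gearbox centre (279,126), screws (194,80) and (359,171), white line at the upper-right end of the bar (305,117), park tab inner end (311,67), pointer (257,62). These agree with the first measurement to about 3 mm. The grasp with yaw +144° leaves joint 7 room for the clockwise wind.

Request:
carry_out --travel '[[21.5,12.5,8],[21.5,12.5,8],[21.5,12.5,8],[21.5,12.5,8],[21.5,12.5,8]]' --turn '[[0,0,0],[0,0,0],[0,0,0],[0,0,0],[0,0,0]]'

```text
time: 2.65
eef_pos: [0.5856, 0.0833, 0.3176]
ee_rot: [0.983, 0.183, -0.0, 0.0]
contact_force: [-0.2, -0.2, 0.3]
grip_width: 0.0936
gripper_force: 0.0
```

Request:
carry_out --travel '[[0,0,0],[0,0,0],[0,0,0],[0,0,0],[0,0,0]]' --turn '[[0,0,-0.12],[0,0,-0.12],[0,0,-0.12],[0,0,-0.12],[0,0,-0.12]]'

```text
time: 3.07
eef_pos: [0.5845, 0.0836, 0.318]
ee_rot: [0.884, 0.468, -0.0, -0.0]
contact_force: [0.5, 0.1, 0.4]
grip_width: 0.094
gripper_force: 0.0
```

Request:
carry_out --travel '[[0,0,0],[0,0,0],[0,0,0],[0,0,0],[0,0,0]]' --turn '[[0,0,-0.12],[0,0,-0.12],[0,0,-0.12],[0,0,-0.12],[0,0,-0.12]]'

```text
time: 3.48
eef_pos: [0.5845, 0.0835, 0.3181]
ee_rot: [0.706, 0.708, -0.0, -0.0]
contact_force: [0.2, -0.2, 0.1]
grip_width: 0.0943
gripper_force: 0.0
```

Request:
carry_out --travel '[[0,0,0],[0,0,0],[0,0,0],[0,0,0],[0,0,0]]' --turn '[[0,0,-0.12],[0,0,-0.12],[0,0,-0.12],[0,0,-0.12],[0,0,-0.12]]'

```text
time: 3.9
eef_pos: [0.5844, 0.0835, 0.3181]
ee_rot: [0.465, 0.885, -0.0, -0.0]
contact_force: [-0.1, -0.4, -0.4]
grip_width: 0.094
gripper_force: 0.0
```

Request:
carry_out --travel '[[0,0,0],[0,0,0],[0,0,0],[0,0,0],[0,0,0]]' --turn '[[0,0,-0.12],[0,0,-0.12],[0,0,-0.11],[0,0,0],[0,0,0]]'

```text
time: 4.32
eef_pos: [0.5845, 0.0835, 0.3181]
ee_rot: [0.308, 0.951, -0.0, -0.0]
contact_force: [0.6, 0.4, 0.3]
grip_width: 0.0939
gripper_force: 0.0
```

```bash
python3 - <<'E'
from h import *
import pickle
s=ctrl.state();im=ctrl.capture("wrist")[:,:,::-1];pickle.dump(s,open("w2.pkl","wb"))
cv2.imwrite("pics/w2raw.png",im)
c=brighten(im,.5)
u=proj(cam("wrist",s),[[.528,.1255,.2]])[0];print(u)
print(s["time"],s["qpos"],s["eef_pos"],s["ee_rot"],s["contact_force"])
x0=int(np.clip(u[0]-133,0,560-266));y0=int(np.clip(u[1]-100,0,220));print(x0,y0)
cv2.imwrite("pics/w2.png",cv2.resize(c[y0:y0+200,x0:x0+266],None,fx=3,fy=3,interpolation=cv2.INTER_CUBIC))
E
```

```text
[277.62714799 127.24523519]
4.3167 [ 0.42930722  0.2959833  -0.85151091  1.5836182   0.22570521  1.3653847
  0.49711936] [0.58448707 0.08352965 0.31811041] [ 3.08227023e-01  9.51312786e-01 -2.61915751e-05 -2.92980260e-04] [0.56298885 0.36137338 0.33160394]
144 27
```

View pics/w2.png

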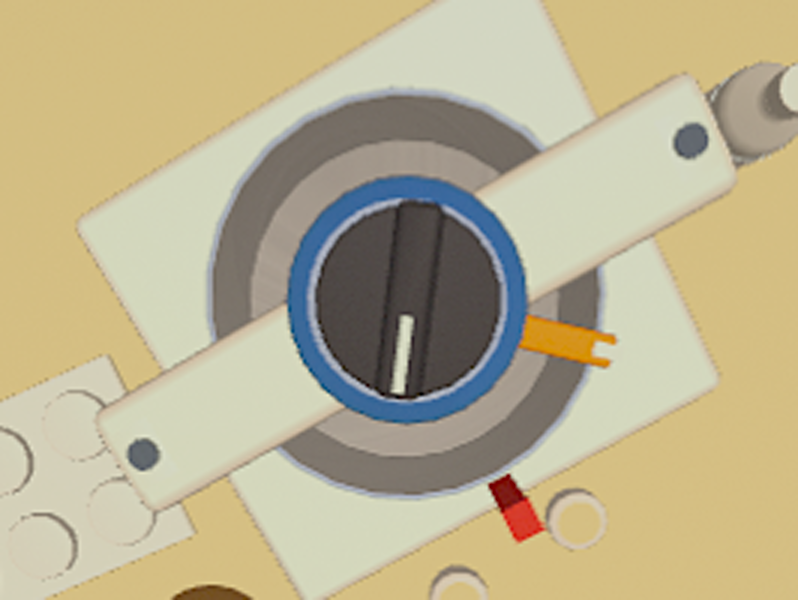

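The crop at 3x (origin 144,27) shows the gearbox centre at (407,299), bar ends at (421,204) and (397,396) with the white line at the bottom end, and screws at (691,140) and (143,454). The pointer is at (605,351) and the park tab at (510,495).

```bash
python3 - <<'E'
from h import *
import pickle
s1=pickle.load(open("w1.pkl","rb"));s2=pickle.load(open("w2.pkl","rb"))
W1=cam("wrist",s1);W2=cam("wrist",s2);T=cam("top");S=cam("scene")
f=lambda x,y:(144+x/3,27+y/3)
a,e=tri([(W1,(194,80)),(W2,f(691,140))]);b,e2=tri([(W1,(359,171)),(W2,f(143,454))])
print("screws",a,b,(a+b)/2,e,e2)
for z in(.166,.170):
    p=atz(W2,f(691,140),z);q=atz(W2,f(143,454),z);d=p-q
    print(z,(p+q)/2,np.linalg.norm(d),np.degrees(np.arctan2(d[1],d[0]))-90)
print("gear tri",tri([(W1,(279.3,126)),(W2,f(407,299))]),atz(W2,f(407,299),.19))
print("bar top",tri([(W1,(279,125)),(W2,f(409,300))]), atz(W2,f(409,300),.2455))
d=atz(W2,f(397,396),.2455)-atz(W2,f(421,204),.2455);print("bar",np.linalg.norm(d),np.degrees(np.arctan2(d[1],d[0])))
c=atz(W2,f(407,299),.19)
for n,u,v in(("ptr",(605,351),(258,62)),("park",(508,492),(311,67))):
    p=atz(W2,f(*u),.122);q=p-c;print(n,tri([(W1,v),(W2,f(*u))]),p,np.hypot(q[0],q[1]),np.degrees(np.arctan2(q[1],q[0])))
print("tool",R.from_quat(s2["ee_rot"]).as_matrix()[:,0])
E
```

```text
screws [0.54304769 0.24102636 0.16733279] [0.51477135 0.0070607  0.14694258] [0.52890952 0.12404353 0.15713769] [np.float64(0.0002420388723089927), np.float64(0.00024203887230905656)] [np.float64(0.0007565108466522025), np.float64(0.0007565108466520997)]
0.166 [0.52972649 0.1270759  0.166     ] 0.23044141847638902 -6.7882870146927985
0.17 [0.52971235 0.1270331  0.17      ] 0.22783302935263894 -6.788287014692784
gear tri (array([0.52905523, 0.1276234 , 0.20160705]), [np.float64(0.0003610589117515879), np.float64(0.0003610589117515567)]) [0.52874693 0.12760383 0.19      ]
bar top (array([0.52988458, 0.12818421, 0.19430197]), [np.float64(0.0005546499181051625), np.float64(0.0005546499181048907)]) [0.52926024 0.12717717 0.2455    ]
bar 0.05356474579055944 -43.098926864815674
ptr (array([0.59227958, 0.18049951, 0.13985407]), [np.float64(0.0006925520692886464), np.float64(0.000692552069288665)]) [0.59455523 0.18328943 0.122     ] 0.08620682956202418 40.237197460662046
park (array([0.58305319, 0.120079  , 0.28095484]), [np.float64(0.0010337694890506762), np.float64(0.001033769489050589)]) [0.62037702 0.11647221 0.122     ] 0.0923037649673549 -6.92659722686702
tool [-8.09992033e-01  5.86440631e-01  5.41285833e-04]
```

```bash
python3 - <<'E'
from h import *
import pickle
s2=pickle.load(open("w2.pkl","rb"));W2=cam("wrist",s2)
t=np.linspace(0,2*np.pi,200);c=np.array([.529,.1272])
def P(X): return (proj(W2,X)-[144,27])*3
for n,r,z in(("gear",.042,.19),("skirt home",.03,.202),("skirt up",.03,.2155)):
    q=P(np.c_[c[0]+r*np.cos(t),c[1]+r*np.sin(t),0*t+z]);print(n,q.min(0).round(),q.max(0).round())
y=np.radians(-43);ex=np.array([np.cos(y),np.sin(y)]);ey=np.array([-ex[1],ex[0]])
for z in(.232,.2455):
    print(z,[P(np.r_[c+i*.028*ex+j*.007*ey,z])[0].round() for i,j in((1,1),(1,-1),(-1,-1),(-1,1))])
E
```

```text
gear [284. 170.] [529. 423.]
skirt home [316. 204.] [498. 392.]
skirt up [312. 200.] [502. 395.]
0.232 [array([419., 396.]), array([374., 390.]), array([396., 198.]), array([444., 205.])]
0.2455 [array([420., 400.]), array([373., 394.]), array([396., 193.]), array([446., 200.])]
```

Request:
carry_out --travel '[[14.1,0.6,0],[14.1,0.6,0],[14.1,0.6,0],[14.1,0.6,0],[14.1,0.6,0]]' --turn '[[0,0,0],[0,0,0],[0,0,0],[0,0,0.062],[0,0,0.062]]' --claw 50 --force 40

```text
time: 4.78
eef_pos: [0.5279, 0.1294, 0.3186]
ee_rot: [0.366, 0.931, -0.0, 0.0]
contact_force: [0.4, -0.6, -0.7]
grip_width: 0.0643
gripper_force: 0.0
```

Request:
carry_out --travel '[[0,0,20],[0,0,20],[0,0,15],[0,0,0],[0,0,0]]' --turn '[[0,0,0],[0,0,0],[0,0,0],[0,0,0],[0,0,0]]'

```text
time: 5.2
eef_pos: [0.5287, 0.1288, 0.2637]
ee_rot: [0.365, 0.931, -0.0, -0.0]
contact_force: [0.3, -0.3, -0.6]
grip_width: 0.0503
gripper_force: 0.0
```

```bash
python3 - <<'E'
from h import *
s=ctrl.state();im=ctrl.capture("wrist")[:,:,::-1]
M=R.from_quat(s["ee_rot"]).as_matrix()
print(s["eef_pos"],s["grip_width"],np.degrees(np.arctan2(M[1,0],M[0,0])),M[:,2])
d=np.array([.529,.1272,.2185])-s["eef_pos"];print("to go, tool mm",(M.T@d*1e3).round(1))
cv2.imwrite("pics/w3.png",cv2.resize(brighten(im,.5)[100:400,100:460],None,fx=2,fy=2))
print(proj(cam("wrist",s),[[.529,.1272,.2455]]))
E
```

```text
[0.52870943 0.12876123 0.26365627] 0.05029465463556321 137.22781290097225 [-5.25290466e-04 -2.06553959e-04 -9.99999841e-01]
to go, tool mm [-1.3 -0.9 45.2]
[[275.69427376 226.34896157]]
```

View pics/w3.png

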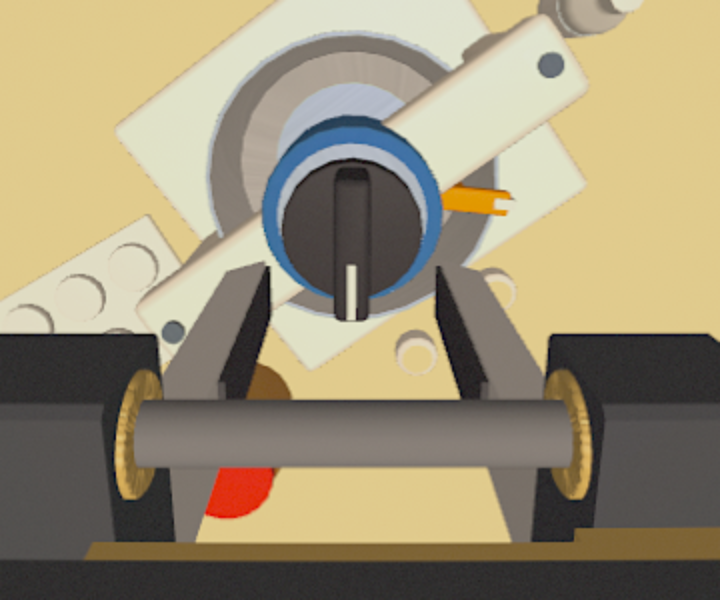

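Bar is vertical in the picture at x≈352, centred between the pads (270 and 436). Bar top spans y 168–319. Next I'll refine the position along the bar.

```bash
python3 - <<'E'
from h import *
import pickle
s2=pickle.load(open("w2.pkl","rb"));W2=cam("wrist",s2);s=ctrl.state();W3=cam("wrist",s)
f=lambda x,y:(144+x/3,27+y/3);g=lambda x,y:(100+x/2,100+y/2)
for n,a,b in(("bar",(409,300),(352,243)),("line end",(398,393),(351,319)),("line in",(406,316),(351,265)),("screwL",(691,140),(551,65)),("screwR",(143,454),(173,332))):
    print(n,tri([(W2,f(*a)),(W3,g(*b))]))
M=R.from_quat(s["ee_rot"]).as_matrix()
t=np.linspace(0,2*np.pi,200);c=np.array([.529,.1272])
for r,z in((.042,.19),(.03,.2155)):
    q=(proj(W3,np.c_[c[0]+r*np.cos(t),c[1]+r*np.sin(t),0*t+z])-100)*2;print(z,q.min(0),q.max(0))
print((proj(W3,[[*(c+.028*np.array([np.cos(y),np.sin(y)])),.2455] for y in(np.radians(-43),np.radians(137))])-100)*2)
for n,z,v in(("c bar",.2455,(352,243)),("L",.167,(551,65)),("R",.167,(173,332))):print(n,atz(W3,g(*v),z))
E
```

```text
bar (array([0.52949263, 0.12744888, 0.2345923 ]), [np.float64(0.00016079994887255411), np.float64(0.00016079994887261656)])
line end (array([0.54875773, 0.10926945, 0.2464636 ]), [np.float64(1.6680298170556984e-05), np.float64(1.6680298170338188e-05)])
line in (array([0.53256685, 0.12402982, 0.24745837]), [np.float64(0.00020517816501689737), np.float64(0.00020517816501688647)])
screwL (array([0.54334808, 0.24020446, 0.17038084]), [np.float64(0.0001899883909640007), np.float64(0.00018998839096392233)])
screwR (array([0.51639366, 0.01379226, 0.16937816]), [np.float64(0.0001004952622350183), np.float64(0.00010049526223505525)])
0.19 [258.50906403 121.90122041] [442.43384478 300.33842965]
0.2155 [278.40492134 157.97419418] [422.29876734 296.70102948]
[[350.00233722 321.1819022 ]
 [350.36866628 176.60675537]]
c bar [0.52718413 0.12980159 0.2455    ]
L [0.54420366 0.24111932 0.167     ]
R [0.51677765 0.01256663 0.167     ]
```

Request:
carry_out --travel '[[-1,-0.6,15],[0,0,15],[0,0,8],[0,0,4],[0,0,2]]' --turn '[[0,0,0],[0,0,0],[0,0,0],[0,0,0],[0,0,0]]'

```text
time: 5.67
eef_pos: [0.53, 0.1272, 0.2197]
ee_rot: [0.365, 0.931, 0.0, 0.0]
contact_force: [-0.1, -0.0, 0.0]
grip_width: 0.0502
gripper_force: 0.0
```

Request:
carry_out --travel '[[0,0,0],[0,0,0],[0,0,0],[0,0,0],[0,0,0]]' --turn '[[0,0,0],[0,0,0],[0,0,0],[0,0,0],[0,0,0]]' --claw 8

```text
time: 6.08
eef_pos: [0.5301, 0.1271, 0.2197]
ee_rot: [0.365, 0.931, 0.0, 0.0]
contact_force: [0.5, 0.5, 0.6]
grip_width: 0.0201
gripper_force: 0.0
```

Request:
carry_out --travel '[[0,0,0],[0,0,0],[0,0,0],[0,0,0],[0,0,0]]' --turn '[[0,0,0],[0,0,0],[0,0,0],[0,0,0],[0,0,0]]'

```text
time: 6.5
eef_pos: [0.53, 0.127, 0.2194]
ee_rot: [0.365, 0.931, 0.0, 0.0]
contact_force: [0.5, -0.6, 1.4]
grip_width: 0.0131
gripper_force: 40.0
```

Request:
carry_out --travel '[[0,0,0.3],[0,0,0.3],[0,0,0.3],[0,0,0.3],[0,0,0.3]]' --turn '[[0,0,0],[0,0,0],[0,0,0],[0,0,0],[0,0,0]]'

```text
time: 6.92
eef_pos: [0.53, 0.127, 0.2179]
ee_rot: [0.365, 0.931, 0.0, -0.0]
contact_force: [0.4, -1.4, 0.4]
grip_width: 0.013
gripper_force: 40.0
```

Request:
carry_out --travel '[[0,0,0.15],[0,0,0.15],[0,0,0.15],[0,0,0.15],[0,0,0.15]]' --turn '[[0,0,0.08],[0,0,0.08],[0,0,0.08],[0,0,0.08],[0,0,0.08]]'

```text
time: 7.33
eef_pos: [0.5298, 0.1268, 0.217]
ee_rot: [0.544, 0.839, -0.0, -0.0]
contact_force: [-0.6, -0.9, 0.9]
grip_width: 0.0129
gripper_force: 40.0
```

Request:
carry_out --travel '[[0,0,0.12],[0,0,0.12],[0,0,0.12],[0,0,0.12],[0,0,0.12]]' --turn '[[0,0,-0.08],[0,0,-0.08],[0,0,-0.08],[0,0,-0.08],[0,0,-0.08]]'

```text
time: 7.75
eef_pos: [0.53, 0.127, 0.2165]
ee_rot: [0.363, 0.932, 0.0, 0.0]
contact_force: [-0.7, -0.7, 0.4]
grip_width: 0.0131
gripper_force: 40.0
```

Request:
carry_out --travel '[[0,0,0.12],[0,0,0.12],[0,0,0.12],[0,0,0.12],[0,0,0.12]]' --turn '[[0,0,-0.08],[0,0,-0.08],[0,0,-0.08],[0,0,-0.08],[0,0,-0.08]]'

```text
time: 8.17
eef_pos: [0.5301, 0.1272, 0.2161]
ee_rot: [0.171, 0.985, 0.0, 0.0]
contact_force: [0.6, 1.0, -0.4]
grip_width: 0.0128
gripper_force: 40.0
```

Request:
carry_out --travel '[[0,0,0.12],[0,0,0.12],[0,0,0.12],[0,0,0.12],[0,0,0.12]]' --turn '[[0,0,0],[0,0,0],[0,0,0],[0,0,0],[0,0,0]]'

```text
time: 8.58
eef_pos: [0.5301, 0.1271, 0.2154]
ee_rot: [0.173, 0.985, 0.0, 0.0]
contact_force: [2.4, 1.4, 1.3]
grip_width: 0.013
gripper_force: 40.0
```

Request:
carry_out --travel '[[0,0,0.12],[0,0,0.12],[0,0,0.12],[0,0,0.12],[0,0,0.12]]' --turn '[[0,0,0.08],[0,0,0.08],[0,0,0.08],[0,0,0.08],[0,0,0.08]]'

```text
time: 9.0
eef_pos: [0.5299, 0.1269, 0.2148]
ee_rot: [0.367, 0.93, -0.0, 0.0]
contact_force: [0.7, 0.9, 2.1]
grip_width: 0.0131
gripper_force: 40.0
```

Request:
carry_out --travel '[[0,0,0.12],[0,0,0.12],[0,0,0.12],[0,0,0.12],[0,0,0.12]]' --turn '[[0,0,0.08],[0,0,0.08],[0,0,0.08],[0,0,0.08],[0,0,0.08]]'

```text
time: 9.42
eef_pos: [0.5297, 0.1267, 0.2142]
ee_rot: [0.545, 0.839, -0.0, -0.0]
contact_force: [-0.7, -0.1, 1.1]
grip_width: 0.0127
gripper_force: 40.0
```

Request:
carry_out --travel '[[0,0,0.12],[0,0,0.12],[0,0,0.12],[0,0,0.12],[0,0,0.12]]' --turn '[[0,0,-0.08],[0,0,-0.08],[0,0,-0.08],[0,0,-0.08],[0,0,-0.08]]'

```text
time: 9.83
eef_pos: [0.5299, 0.1269, 0.2137]
ee_rot: [0.364, 0.932, -0.0, 0.0]
contact_force: [-0.3, 0.8, 3.7]
grip_width: 0.0128
gripper_force: 40.3
```

Request:
carry_out --travel '[[0,0,0],[0,0,0],[0,0,0],[0,0,0],[0,0,0]]' --turn '[[0,0,-0.08],[0,0,-0.08],[0,0,-0.08],[0,0,-0.08],[0,0,-0.08]]'

```text
time: 10.25
eef_pos: [0.5301, 0.1272, 0.2137]
ee_rot: [0.171, 0.985, 0.0, 0.0]
contact_force: [1.7, 1.7, 1.4]
grip_width: 0.0129
gripper_force: 40.3
```

Inconclusive; I'll go down slightly without rocking.

Request:
carry_out --travel '[[0,0,0.08],[0,0,0.08],[0,0,0.08],[0,0,0.08],[0,0,0.08]]' --turn '[[0,0,0],[0,0,0],[0,0,0],[0,0,0],[0,0,0]]'

```text
time: 10.67
eef_pos: [0.5301, 0.1271, 0.2133]
ee_rot: [0.173, 0.985, 0.0, 0.0]
contact_force: [1.9, 1.4, 3.9]
grip_width: 0.0129
gripper_force: 40.1
```

Request:
carry_out --travel '[[0,0,0],[0,0,0],[0,0,0],[0,0,0],[0,0,0]]' --turn '[[0,0,0.08],[0,0,0.08],[0,0,0.08],[0,0,0.08],[0,0,0.08]]'

```text
time: 11.08
eef_pos: [0.5299, 0.1269, 0.213]
ee_rot: [0.367, 0.93, -0.0, 0.0]
contact_force: [2.0, 1.1, 1.1]
grip_width: 0.0133
gripper_force: 40.3
```

```bash
python3 -c "
from bench import ctrl
s=ctrl.state();print(s['contact_force'],s['ft_torque'],s['eef_pos'])"
```

```text
[2.02513465 1.05411038 1.1427744 ] [ 0.28052665 -0.51234381  0.23834816] [0.52992067 0.12690044 0.21300866]
```

```bash
cat >> h.py <<'E'
def orange(tag):
    s=ctrl.state();im=ctrl.capture("wrist");W=cam("wrist",s)
    cv2.imwrite(f"pics/{tag}.png",im[:,:,::-1])
    hsv=cv2.cvtColor(im,cv2.COLOR_RGB2HSV);m=cv2.inRange(hsv,(12,200,90),(20,255,255))
    m=cv2.morphologyEx(m,cv2.MORPH_OPEN,np.ones((2,2)))
    n,l,st,ce=cv2.connectedComponentsWithStats(m)
    c=np.array([.5293,.1272])
    for k in np.argsort(-st[1:,4])[:3]+1:
        if st[k,4]<25: continue
        v,u=np.nonzero(l==k);X=np.array([atz(W,q,.126)[:2]-c for q in zip(u,v)]);r=np.hypot(*X.T)
        print(st[k],"r",r.min().round(3),r.max().round(3),"ang",np.degrees(np.arctan2(*X.mean(0)[::-1])).round(1))
    M=R.from_quat(s["ee_rot"]).as_matrix()
    print("yaw",np.degrees(np.arctan2(M[1,0],M[0,0])),"z",s["eef_pos"],"F",s["contact_force"],"T",s["ft_torque"])
    return im
E
python3 - <<'E'
from h import *
im=cv2.imread("pics/w2raw.png");hsv=cv2.cvtColor(im,cv2.COLOR_BGR2HSV);print(hsv[27+342//3,144+560//3],hsv[250,30])
orange("o1")
E
```

```text
[ 14 252 179] [ 21 157 175]
[308 332   6  19  85] r 0.146 0.168 ang -29.7
[242 333   5  18  77] r 0.147 0.168 ang -55.9
[309 317   5  15  46] r 0.128 0.146 ang -27.9
yaw 136.943539772331 z [0.52992067 0.12690044 0.21300866] F [2.02513465 1.05411038 1.1427744 ] T [ 0.28052665 -0.51234381  0.23834816]
```

```bash
python3 - <<'E'
from h import *
cv2.imwrite("pics/o1v.png",brighten(cv2.imread("pics/o1.png"),.5))
E
```

```text
(no output)
```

View pics/o1v.png

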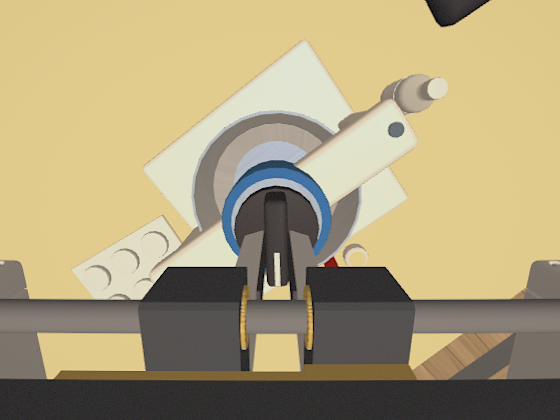

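```bash
cat >> h.py <<'E'
def fixed(tag,z=.122):
    for n in("top","scene"):
        im=ctrl.capture(n) if tag else cv2.imread(f"pics/{n[0]}1.png")[:,:,::-1].copy()
        if tag: cv2.imwrite(f"pics/{n}{tag}.png",im[:,:,::-1])
        C=cam(n);hsv=cv2.cvtColor(im,cv2.COLOR_RGB2HSV);m=cv2.inRange(hsv,(5,140,70),(19,255,255))
        u0=proj(C,[[.5293,.1272,.13]])[0]
        v,u=np.nonzero(m);k=np.hypot(u-u0[0],v-u0[1])<38;u=u[k];v=v[k]
        if len(u)==0: print(n,"none");continue
        X=np.array([atz(C,q,z)[:2]-[.5293,.1272] for q in zip(u,v)]);r=np.hypot(*X.T);a=np.degrees(np.arctan2(X[:,1],X[:,0]))
        k=(r<.1)&(r>.05);print(n,len(u),k.sum(),"ang",np.median(a[k]).round(1),"rmax",r[k].max() if k.any() else 0)
E
python3 - <<'E'
from h import *
fixed(None);fixed("2")
a=cv2.imread("pics/top2.png")[158:258,200:300];b=cv2.imread("pics/scene2.png")[190:290,260:360]
cv2.imwrite("pics/c2.png",np.hstack([cv2.resize(brighten(x,.5),(400,400),interpolation=cv2.INTER_CUBIC) for x in(a,b)]))
E
```

```text
top 65 48 ang 40.0 rmax 0.09955889856086271
scene 74 45 ang 41.6 rmax 0.08321156380923017
top none
scene 83 56 ang 66.1 rmax 0.08727615998510681
```

View pics/c2.png

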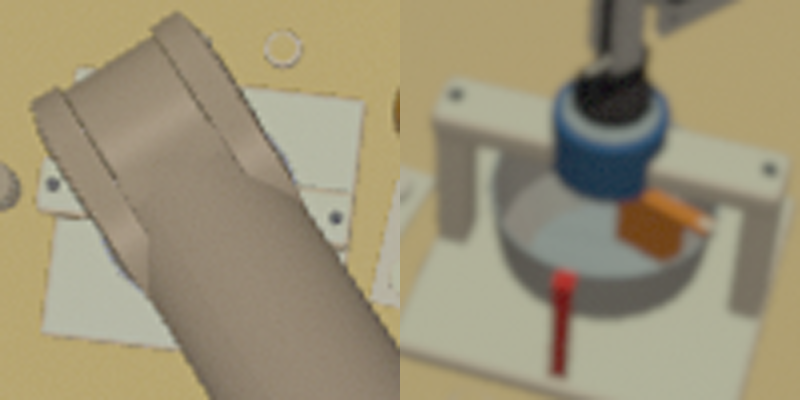

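The scene crop shows the arm has swung anticlockwise, with the pointer at (705,226) in the crop. So the dogs had already meshed during the last rock and the knob carried the scraper. Now I'll press straight down.

Request:
carry_out --travel '[[0,0,0.16],[0,0,0.16],[0,0,0.16],[0,0,0.16],[0,0,0.16]]' --turn '[[0,0,0],[0,0,0],[0,0,0],[0,0,0],[0,0,0]]'

```text
time: 11.65
eef_pos: [0.53, 0.1269, 0.2124]
ee_rot: [0.365, 0.931, 0.0, -0.0]
contact_force: [1.3, -0.2, 5.4]
grip_width: 0.0125
gripper_force: 40.1
```

Request:
carry_out --travel '[[0,0,0.08],[0,0,0.08],[0,0,0.08],[0,0,0.08],[0,0,0.08]]' --turn '[[0,0,0],[0,0,0],[0,0,0],[0,0,0],[0,0,0]]'

```text
time: 12.07
eef_pos: [0.53, 0.1269, 0.212]
ee_rot: [0.365, 0.931, -0.0, 0.0]
contact_force: [-0.2, 0.8, 5.1]
grip_width: 0.0128
gripper_force: 40.1
```

Request:
carry_out --travel '[[0,0,0.12],[0,0,0.12],[0,0,0.12],[0,0,0.12],[0,0,0.12]]' --turn '[[0,0,0],[0,0,0],[0,0,0],[0,0,0],[0,0,0]]'

```text
time: 12.48
eef_pos: [0.53, 0.1269, 0.2114]
ee_rot: [0.365, 0.931, -0.0, 0.0]
contact_force: [-0.1, -0.4, 6.2]
grip_width: 0.0128
gripper_force: 40.1
```

Request:
carry_out --travel '[[0,0,0],[0,0,0],[0,0,0],[0,0,0],[0,0,0]]' --turn '[[0,0,0.05],[0,0,0.05],[0,0,-0.05],[0,0,-0.05],[0,0,0]]'

```text
time: 12.9
eef_pos: [0.5299, 0.1269, 0.2111]
ee_rot: [0.364, 0.932, 0.0, -0.0]
contact_force: [1.6, 0.4, 0.7]
grip_width: 0.0129
gripper_force: 40.0
```

```bash
python3 -c "
from bench import ctrl
s=ctrl.state();print(s['contact_force'],s['ft_torque'],s['eef_pos'])"
```

```text
[1.63664514 0.3987478  0.71767481] [ 0.10706347 -0.5377126   0.04111036] [0.52990907 0.12690657 0.21114147]
```

Request:
carry_out --travel '[[0,0,0.15],[0,0,0.15],[0,0,0.15],[0,0,0.15],[0,0,0.15]]' --turn '[[0,0,0.04],[0,0,-0.04],[0,0,0.04],[0,0,-0.04],[0,0,0]]'

```text
time: 13.32
eef_pos: [0.5299, 0.1269, 0.2104]
ee_rot: [0.365, 0.931, -0.0, -0.0]
contact_force: [0.8, 0.2, 1.2]
grip_width: 0.0129
gripper_force: 40.0
```

Request:
carry_out --travel '[[0,0,0.15],[0,0,0.15],[0,0,0.15],[0,0,0.15],[0,0,0.15]]' --turn '[[0,0,0.04],[0,0,-0.04],[0,0,0.04],[0,0,-0.04],[0,0,0]]'

```text
time: 13.73
eef_pos: [0.5299, 0.1269, 0.2097]
ee_rot: [0.365, 0.931, -0.0, -0.0]
contact_force: [0.5, -0.3, 1.2]
grip_width: 0.0132
gripper_force: 40.0
```

Request:
carry_out --travel '[[0,0,0.2],[0,0,0.2],[0,0,0.2],[0,0,0.2],[0,0,0.2]]' --turn '[[0,0,0.04],[0,0,-0.04],[0,0,0.04],[0,0,-0.04],[0,0,0]]'

```text
time: 14.15
eef_pos: [0.5299, 0.1269, 0.2088]
ee_rot: [0.365, 0.931, -0.0, -0.0]
contact_force: [1.1, -0.1, 1.3]
grip_width: 0.0133
gripper_force: 40.0
```

Request:
carry_out --travel '[[0,0,0.14],[0,0,0.14],[0,0,0.14],[0,0,0.14],[0,0,0.14]]' --turn '[[0,0,0.04],[0,0,-0.04],[0,0,0.04],[0,0,-0.04],[0,0,0]]'

```text
time: 14.57
eef_pos: [0.5299, 0.1269, 0.2081]
ee_rot: [0.365, 0.931, -0.0, -0.0]
contact_force: [1.1, -0.4, 0.7]
grip_width: 0.0128
gripper_force: 40.0
```

Request:
carry_out --travel '[[0,0,0.15],[0,0,0.15],[0,0,0.15],[0,0,0.15],[0,0,0.15]]' --turn '[[0,0,0.04],[0,0,-0.04],[0,0,0.04],[0,0,-0.04],[0,0,0]]'

```text
time: 14.98
eef_pos: [0.5299, 0.1269, 0.2073]
ee_rot: [0.365, 0.931, -0.0, -0.0]
contact_force: [1.7, 1.5, 1.3]
grip_width: 0.0134
gripper_force: 40.0
```

Request:
carry_out --travel '[[0,0,0.1],[0,0,0.1],[0,0,0.1],[0,0,0.1],[0,0,0.1]]' --turn '[[0,0,0.04],[0,0,-0.04],[0,0,0.04],[0,0,-0.04],[0,0,0]]'

```text
time: 15.4
eef_pos: [0.5299, 0.1269, 0.2069]
ee_rot: [0.365, 0.931, -0.0, -0.0]
contact_force: [0.6, -0.1, -0.2]
grip_width: 0.0128
gripper_force: 40.0
```

Request:
carry_out --travel '[[0,0,0.1],[0,0,0.1],[0,0,0.1],[0,0,0.1],[0,0,0.1]]' --turn '[[0,0,0.04],[0,0,-0.04],[0,0,0.04],[0,0,-0.04],[0,0,0]]'

```text
time: 15.82
eef_pos: [0.5299, 0.1269, 0.2064]
ee_rot: [0.365, 0.931, -0.0, -0.0]
contact_force: [1.3, 0.4, 2.4]
grip_width: 0.013
gripper_force: 40.0
```

Request:
carry_out --travel '[[0,0,0.1],[0,0,0.1],[0,0,0.1],[0,0,0.1],[0,0,0.1]]' --turn '[[0,0,0.04],[0,0,-0.04],[0,0,0.04],[0,0,-0.04],[0,0,0]]'

```text
time: 16.23
eef_pos: [0.53, 0.127, 0.2063]
ee_rot: [0.365, 0.931, -0.0, 0.0]
contact_force: [-1.5, -1.5, 9.4]
grip_width: 0.0127
gripper_force: 40.0
```

Home: the TCP has stopped at 0.2063 m after 13.1 mm of travel, with 9 N from seating. Now I'll wind clockwise (tool +z).

Request:
carry_out --travel '[[0,0,-0.1],[0,0,0],[0,0,0],[0,0,0],[0,0,0]]' --turn '[[0,0,0.06],[0,0,0.1],[0,0,0.1],[0,0,0.1],[0,0,0.1]]'

```text
time: 16.65
eef_pos: [0.5298, 0.1268, 0.2063]
ee_rot: [0.571, 0.821, -0.0, 0.0]
contact_force: [-1.8, -1.5, 7.1]
grip_width: 0.0126
gripper_force: 40.3
```

Request:
carry_out --travel '[[0,0,0],[0,0,0],[0,0,0],[0,0,0],[0,0,0]]' --turn '[[0,0,0.1],[0,0,0.1],[0,0,0.1],[0,0,0.1],[0,0,0.08]]'

```text
time: 17.07
eef_pos: [0.5295, 0.1268, 0.2063]
ee_rot: [0.75, 0.662, -0.0, 0.0]
contact_force: [-3.9, -2.8, 9.1]
grip_width: 0.0129
gripper_force: 40.3
```

```bash
python3 - <<'E'
from h import *
fixed("3");orange("o3")
E
```

```text
top 1 0 ang nan rmax 0
scene 70 40 ang 25.5 rmax 0.08283721969844653
[312 149  51  37 605] r 0.041 0.088 ang 24.6
[308 332   6  19  86] r 0.141 0.163 ang -83.3
[241 332   6  19  80] r 0.141 0.162 ang -109.9
yaw 82.99443561722701 z [0.52945322 0.12677222 0.20628976] F [-4.91679949 -2.99767434  8.66942905] T [-0.64274091  1.02750946  0.17669301]
  return _methods._mean(a, axis=axis, dtype=dtype,
  ret = ret.dtype.type(ret / rcount)
```

Request:
carry_out --travel '[[0,0,0],[0,0,0],[0,0,0],[0,0,0],[0,0,0]]' --turn '[[0,0,0.09],[0,0,0.09],[0,0,0.09],[0,0,0.09],[0,0,0.09]]'

```text
time: 17.63
eef_pos: [0.5292, 0.1268, 0.2063]
ee_rot: [0.878, 0.479, -0.001, -0.0]
contact_force: [-6.8, -1.4, 10.0]
grip_width: 0.0129
gripper_force: 40.3
```

Request:
carry_out --travel '[[0,0,0],[0,0,0],[0,0,0],[0,0,0],[0,0,0]]' --turn '[[0,0,0],[0,0,0],[0,0,0],[0,0,0],[0,0,0]]'

```text
time: 18.05
eef_pos: [0.5292, 0.1269, 0.2062]
ee_rot: [0.877, 0.48, -0.001, -0.0]
contact_force: [-6.7, -2.8, 10.4]
grip_width: 0.0128
gripper_force: 40.1
```

```bash
python3 - <<'E' 2>/dev/null
from h import *
im=orange("o4");fixed("4")
c=brighten(im[:,:,::-1],.5)[80:230,230:430]
cv2.imwrite("pics/o4v.png",cv2.resize(c,None,fx=4,fy=4,interpolation=cv2.INTER_CUBIC))
E
```

```text
[308 140  48  41 616] r 0.041 0.088 ang 6.2
[404 265  55  31 517] r 0.152 0.195 ang -58.6
[308 332   6  19  86] r 0.141 0.163 ang -108.8
yaw 57.43191048779693 z [0.52916584 0.12687055 0.20624163] F [-6.69345905 -2.80869304 10.39985931] T [-0.53696347  1.61986804  0.1145902 ]
top 1 0 ang nan rmax 0
scene 56 29 ang 6.5 rmax 0.07852341214718848
```

View pics/o4v.png

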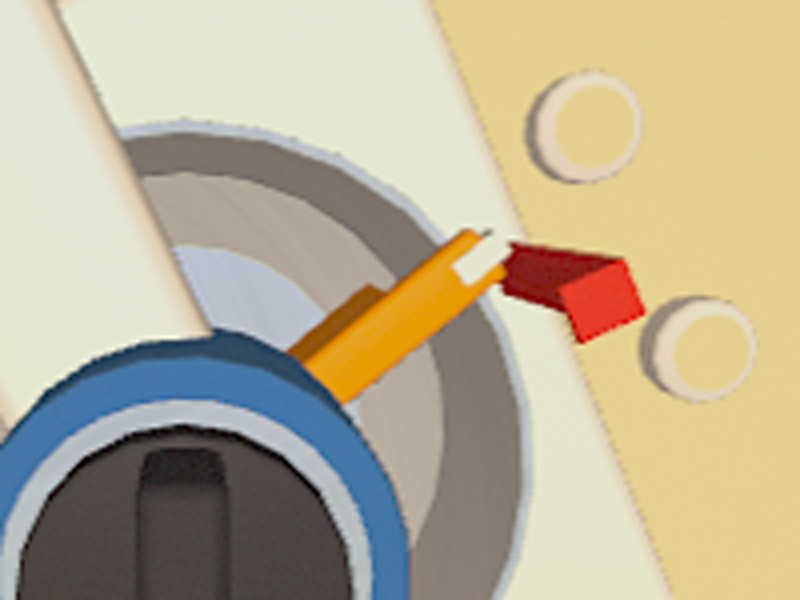

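```bash
python3 - <<'E' 2>/dev/null
from h import *
W=cam("wrist");f=lambda x,y:(230+x/4,80+y/4);c=np.array([.5292,.1272])
A=lambda p,q,z=.126:(lambda d:np.degrees(np.arctan2(d[1],d[0])))(atz(W,f(*q),z)-atz(W,f(*p),z))
print("edges",A((290,352),(470,232)),A((345,403),(500,290)))
def pol(n,p,z):
    X=atz(W,f(*p),z)[:2]-c;print(n,np.hypot(*X).round(4),np.degrees(np.arctan2(X[1],X[0])).round(2))
pol("tip",(486,259),.126);pol("tip corners",(488,231),.126);pol("",(514,247),.126)
for z in(.122,.126,.135,.14,.15,.16):
    for p in((558,290),(625,258),(645,313),(580,343)):pol("tab %g"%z,p,z)
pol("dark bottom",(505,292),.11);pol("",(512,240),.11)
print((proj(W,[[*(c+.092*np.array([np.cos(np.radians(-6.8)),np.sin(np.radians(-6.8))])),z] for z in(.122,.126)])-[230,80])*4)
a=(proj(W,[[*c,.19]])-[230,80])*4;print("gear c",a)
E
```

```text
edges 1.4734470445973844 4.395714415350099
tip 0.0868 6.28
tip corners 0.0908 9.24
 0.0932 5.2
tab 0.122 0.0975 -3.55
tab 0.122 0.1138 -3.98
tab 0.122 0.1137 -10.8
tab 0.122 0.0978 -11.41
tab 0.126 0.0966 -3.05
tab 0.126 0.1127 -3.55
tab 0.126 0.1124 -10.35
tab 0.126 0.0968 -10.88
tab 0.135 0.0947 -1.91
tab 0.135 0.1102 -2.56
tab 0.135 0.1097 -9.3
tab 0.135 0.0945 -9.66
tab 0.14 0.0936 -1.25
tab 0.14 0.1088 -1.99
tab 0.14 0.1082 -8.69
tab 0.14 0.0933 -8.95
tab 0.15 0.0915 0.11
tab 0.15 0.1061 -0.81
tab 0.15 0.1052 -7.42
tab 0.15 0.0909 -7.48
tab 0.16 0.0894 1.54
tab 0.16 0.1034 0.43
tab 0.16 0.1023 -6.08
tab 0.16 0.0885 -5.93
dark bottom 0.0891 -1.51
 0.0966 4.35
[[545.10316476 322.39978022]
 [550.08738351 324.1751077 ]]
gear c [[181.95308032 579.48045457]]
```

```bash
cat >> h.py <<'E'
def arm(im,W,c=np.array([.5292,.1272]),z=.126):
    hsv=cv2.cvtColor(im,cv2.COLOR_BGR2HSV);m=cv2.inRange(hsv,(10,200,140),(22,255,255))
    n,l,st,ce=cv2.connectedComponentsWithStats(m)
    best=[]
    for k in range(1,n):
        if st[k,4]<30: continue
        v,u=np.nonzero(l==k);X=np.array([atz(W,q,z)[:2]-c for q in zip(u,v)]);r=np.hypot(*X.T)
        if r.max()<.1: best.append((len(u),X,r))
    N,X,r=max(best,key=lambda b:b[0]);a=np.degrees(np.arctan2(X[:,1],X[:,0]))
    print("pixels",N,"r",r.min().round(4),r.max().round(4))
    mids=[]
    for lo in np.arange(.045,.09,.005):
        k=(r>=lo)&(r<lo+.005)
        if k.sum()>5:
            am=(a[k].min()+a[k].max())/2;w=np.radians(np.ptp(a[k]))*(lo+.0025)*1e3;mids.append((lo+.0025,am,w));print("  r %.4f mid %.2f width %.1f"%mids[-1])
    q=np.array([(r_*np.cos(np.radians(t)),r_*np.sin(np.radians(t))) for r_,t,_ in mids]);d=np.polyfit(q[:,0],q[:,1],1) 
    print("  line yaw",np.degrees(np.arctan(d[0])))
E
python3 - <<'E'
from h import *
import pickle
arm(cv2.imread("pics/w2raw.png"),cam("wrist",pickle.load(open("w2.pkl","rb"))))
arm(cv2.imread("pics/o4.png"),cam("wrist"))
E
```

```text
pixels 286 r 0.0512 0.0881
  r 0.0525 mid 41.03 width 12.8
  r 0.0575 mid 40.99 width 12.8
  r 0.0625 mid 41.02 width 12.9
  r 0.0675 mid 40.98 width 12.9
  r 0.0725 mid 41.17 width 12.6
  r 0.0775 mid 41.07 width 12.5
  r 0.0825 mid 41.04 width 12.5
  r 0.0875 mid 41.08 width 11.8
  line yaw 41.19849257598311
pixels 704 r 0.0414 0.0886
  r 0.0475 mid 7.42 width 13.5
  r 0.0525 mid 7.35 width 13.2
  r 0.0575 mid 7.30 width 13.0
  r 0.0625 mid 7.54 width 13.5
  r 0.0675 mid 7.48 width 13.3
  r 0.0725 mid 7.34 width 13.4
  r 0.0775 mid 7.31 width 13.3
  r 0.0825 mid 7.47 width 12.6
  r 0.0875 mid 7.23 width 12.9
  line yaw 7.228457499975346
```

Request:
carry_out --travel '[[0,0,0],[0,0,0],[0,0,0],[0,0,0],[0,0,0]]' --turn '[[0,0,0.07],[0,0,0.06],[0,0,0.05],[0,0,0.03],[0,0,0.02]]'

```text
time: 18.62
eef_pos: [0.5291, 0.127, 0.2062]
ee_rot: [0.927, 0.376, -0.001, -0.0]
contact_force: [-7.0, -1.8, 10.9]
grip_width: 0.013
gripper_force: 40.3
```

Request:
carry_out --travel '[[0,0,0],[0,0,0],[0,0,0],[0,0,0],[0,0,0]]' --turn '[[0,0,0],[0,0,0],[0,0,0],[0,0,0],[0,0,0]]'

```text
time: 19.03
eef_pos: [0.5291, 0.1269, 0.2062]
ee_rot: [0.926, 0.377, -0.001, -0.0]
contact_force: [-7.3, -1.7, 10.1]
grip_width: 0.0131
gripper_force: 40.2
```

```bash
cat >> h.py <<'E'
def red(im,W,c=np.array([.5292,.1272]),z=.126):
    hsv=cv2.cvtColor(im,cv2.COLOR_BGR2HSV);m=cv2.inRange(hsv,(0,180,130),(6,255,255))|cv2.inRange(hsv,(174,180,130),(180,255,255))
    n,l,st,ce=cv2.connectedComponentsWithStats(m)
    for k in range(1,n):
        X=atz(W,ce[k],z)[:2]-c
        if st[k,4]>20 and np.hypot(*X)<.14: print("red",st[k],np.hypot(*X).round(4),np.degrees(np.arctan2(X[1],X[0])).round(2))
E
python3 - <<'E' 2>/dev/null
from h import *
import pickle
W2=cam("wrist",pickle.load(open("w2.pkl","rb")));red(cv2.imread("pics/w2raw.png"),W2)
orange("o5");im=cv2.imread("pics/o5.png");W=cam("wrist");arm(im,W);red(im,W)
E
```

```text
red [311 193  15  15 124] 0.1051 -6.55
[426 227  54  56 687] r 0.154 0.198 ang -60.1
[306 134  46  45 630] r 0.041 0.088 ang -2.8
[241 332   6  19  84] r 0.14 0.162 ang -148.5
yaw 44.260701236860626 z [0.52906158 0.12694975 0.20624534] F [-7.26870404 -1.74443288 10.08254573] T [-0.41106839  1.76908092  0.27332418]
pixels 714 r 0.0416 0.0886
  r 0.0475 mid -1.45 width 13.3
  r 0.0525 mid -1.54 width 13.6
  r 0.0575 mid -1.40 width 13.5
  r 0.0625 mid -1.70 width 12.9
  r 0.0675 mid -1.72 width 13.2
  r 0.0725 mid -1.59 width 13.2
  r 0.0775 mid -1.48 width 13.1
  r 0.0825 mid -1.49 width 13.4
  r 0.0875 mid -1.52 width 12.4
  line yaw -1.5297742256424596
red [357 121  22  23 287] 0.1044 -6.74
```

Request:
carry_out --travel '[[0,0,0],[0,0,0],[0,0,0],[0,0,0],[0,0,0]]' --turn '[[0,0,0],[0,0,0],[0,0,0.03],[0,0,0.03],[0,0,0.02]]' --force 60

```text
time: 19.5
eef_pos: [0.529, 0.127, 0.2062]
ee_rot: [0.941, 0.339, -0.001, -0.0]
contact_force: [-7.7, -1.7, 10.0]
grip_width: 0.0122
gripper_force: 60.3
```

Request:
carry_out --travel '[[0,0,0],[0,0,0],[0,0,0],[0,0,0],[0,0,0]]' --turn '[[0,0,0],[0,0,0],[0,0,0],[0,0,0],[0,0,0]]'

```text
time: 19.92
eef_pos: [0.529, 0.127, 0.2062]
ee_rot: [0.941, 0.339, -0.001, -0.0]
contact_force: [-6.7, -2.6, 9.9]
grip_width: 0.0122
gripper_force: 60.2
```

```bash
python3 - <<'E' 2>/dev/null
from h import *
orange("o6");im=cv2.imread("pics/o6.png");W=cam("wrist");arm(im,W);red(im,W)
cv2.imwrite("pics/o6v.png",cv2.resize(brighten(im,.5)[80:280,180:440],None,fx=3,fy=3,interpolation=cv2.INTER_CUBIC))
E
```

```text
[433 213  54  56 685] r 0.155 0.2 ang -59.7
[305 133  46  45 613] r 0.041 0.088 ang -6.1
[307 333   6  18  82] r 0.142 0.163 ang -127.0
yaw 39.67975864245994 z [0.52903424 0.12700035 0.20624192] F [-6.72507601 -2.64662896  9.85149924] T [-0.37220058  1.79694087  0.19007045]
pixels 717 r 0.0413 0.0885
  r 0.0475 mid -4.64 width 13.7
  r 0.0525 mid -4.62 width 13.6
  r 0.0575 mid -4.61 width 13.5
  r 0.0625 mid -4.60 width 13.4
  r 0.0675 mid -4.60 width 13.3
  r 0.0725 mid -4.64 width 13.2
  r 0.0775 mid -4.59 width 13.0
  r 0.0825 mid -4.58 width 13.0
  r 0.0875 mid -4.58 width 13.0
  line yaw -4.526977086954155
red [350 113  24  24 292] 0.1044 -6.73
```

View pics/o6v.png

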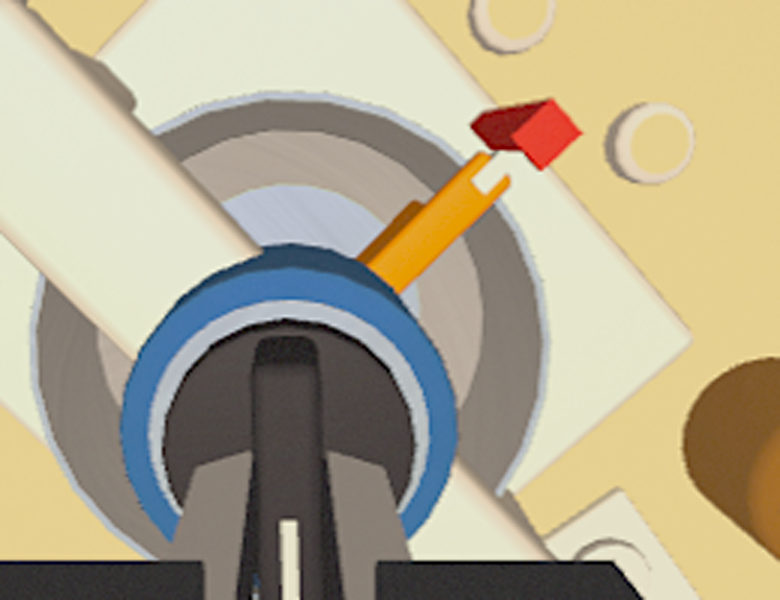

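The crop shows the arm at (480,180) pointing almost at the red tab (530,130), with about 2° clockwise left (arm −4.6°, tab −6.75°).

Request:
carry_out --travel '[[0,0,0],[0,0,0],[0,0,0],[0,0,0],[0,0,0]]' --turn '[[0,0,0.02],[0,0,0.02],[0,0,0.01],[0,0,0],[0,0,0]]'

```text
time: 20.38
eef_pos: [0.529, 0.127, 0.2063]
ee_rot: [0.949, 0.316, -0.001, -0.0]
contact_force: [-7.0, -1.8, 11.4]
grip_width: 0.0124
gripper_force: 60.2
```

```bash
python3 - <<'E' 2>/dev/null
from h import *
orange("o7");im=cv2.imread("pics/o7.png");W=cam("wrist");arm(im,W);red(im,W)
E
```

```text
[436 204  53  59 699] r 0.156 0.2 ang -59.9
[304 132  46  46 632] r 0.041 0.088 ang -8.0
[307 333   6  18  83] r 0.142 0.163 ang -129.8
yaw 36.81348779807851 z [0.52898547 0.12702844 0.20626102] F [-6.97218731 -1.83257528 11.44100606] T [-0.35325127  1.86286274  0.26122759]
pixels 720 r 0.0413 0.0886
  r 0.0475 mid -6.48 width 13.2
  r 0.0525 mid -6.75 width 13.4
  r 0.0575 mid -6.81 width 13.3
  r 0.0625 mid -6.85 width 13.3
  r 0.0675 mid -6.89 width 13.2
  r 0.0725 mid -6.76 width 13.6
  r 0.0775 mid -6.75 width 13.7
  r 0.0825 mid -6.54 width 13.0
  r 0.0875 mid -6.79 width 12.3
  line yaw -6.748274761814021
red [346 109  24  24 290] 0.1045 -6.68
```

Request:
carry_out --travel '[[0,0,0],[0,0,0],[0,0,0],[0,0,0],[0,0,0]]' --turn '[[0,0,0],[0,0,0],[0,0,0],[0,0,0],[0,0,0]]' --claw 50

```text
time: 20.85
eef_pos: [0.5299, 0.1269, 0.2059]
ee_rot: [0.949, 0.317, -0.0, -0.0]
contact_force: [-0.0, 0.2, -0.9]
grip_width: 0.0422
gripper_force: 0.0
```

Request:
carry_out --travel '[[0,0,0],[0,0,0],[0,0,0],[0,0,-5],[0,0,-15]]' --turn '[[0,0,0],[0,0,0],[0,0,0],[0,0,0],[0,0,0]]'

```text
time: 21.27
eef_pos: [0.529, 0.1266, 0.2248]
ee_rot: [0.948, 0.317, -0.001, -0.0]
contact_force: [-0.5, 0.4, 0.7]
grip_width: 0.0502
gripper_force: 0.0
```

Request:
carry_out --travel '[[0,0,-20],[0,0,-20],[0,0,-20],[0,0,-20],[0,0,-20]]' --turn '[[0,0,0],[0,0,0],[0,0,0],[0,0,0],[0,0,0]]'

```text
time: 21.68
eef_pos: [0.5298, 0.127, 0.3275]
ee_rot: [0.948, 0.317, 0.0, 0.0]
contact_force: [-0.0, 0.2, -0.1]
grip_width: 0.0502
gripper_force: 0.0
```

Request:
carry_out --travel '[[-14,0,0],[-14,0,0],[-14,0,0],[-14,0,0],[-14,0,0]]' --turn '[[0,0,0],[0,0,0],[0,0,0],[0,0,0],[0,0,0]]'

```text
time: 22.1
eef_pos: [0.473, 0.0842, 0.326]
ee_rot: [0.948, 0.317, -0.0, -0.0]
contact_force: [-1.0, 0.5, 0.5]
grip_width: 0.0498
gripper_force: 0.0
```

Request:
carry_out --travel '[[0,0,0],[0,0,0],[0,0,0],[0,0,0],[0,0,0]]' --turn '[[0,0,0],[0,0,0],[0,0,0],[0,0,0],[0,0,0]]'

```text
time: 22.52
eef_pos: [0.4743, 0.0853, 0.3259]
ee_rot: [0.948, 0.317, -0.0, -0.0]
contact_force: [0.5, 0.3, -0.1]
grip_width: 0.0497
gripper_force: 0.0
```

```bash
python3 - <<'E' 2>/dev/null
from h import *
orange("o8");im=cv2.imread("pics/o8.png");W=cam("wrist");arm(im,W);red(im,W)
u=proj(W,[[.529,.127,.2]])[0];x0=int(u[0]-110);y0=max(0,int(u[1]-80));print(x0,y0)
cv2.imwrite("pics/o8v.png",cv2.resize(brighten(im,.5)[y0:y0+190,x0:x0+260],None,fx=3,fy=3,interpolation=cv2.INTER_CUBIC))
t=np.linspace(0,2*np.pi,200);c=np.array([.529,.127])
for n,r,z in(("gear",.042,.19),("skirt home",.03,.202),("skirt up2",.03,.204)):
    q=(proj(W,np.c_[c[0]+r*np.cos(t),c[1]+r*np.sin(t),0*t+z])-[x0,y0])*3;print(n,q.min(0).round(),q.max(0).round())
E
```

```text
[302  73  28  30 293] r 0.05 0.088 ang -8.4
[402 139  31  47 269] r 0.168 0.199 ang -64.9
[159 332  10  18  89] r 0.337 0.365 ang -171.8
yaw 36.96822403883906 z [0.47425481 0.08528065 0.32587064] F [ 0.50548957  0.3330934  -0.11318139] T [-0.00128662 -0.0555511  -0.02525357]
pixels 319 r 0.0497 0.0884
  r 0.0475 mid -6.04 width 9.8
  r 0.0525 mid -7.16 width 12.3
  r 0.0575 mid -7.30 width 12.3
  r 0.0625 mid -6.98 width 13.2
  r 0.0675 mid -7.12 width 13.1
  r 0.0725 mid -7.24 width 13.1
  r 0.0775 mid -7.01 width 12.1
  r 0.0825 mid -7.12 width 12.1
  r 0.0875 mid -6.97 width 12.9
  line yaw -7.542231477663172
red [328  56  17  18 156] 0.1042 -7.15
165 48
gear [211. 115.] [450. 362.]
skirt home [242. 149.] [419. 331.]
skirt up2 [241. 148.] [420. 332.]
```

View pics/o8v.png

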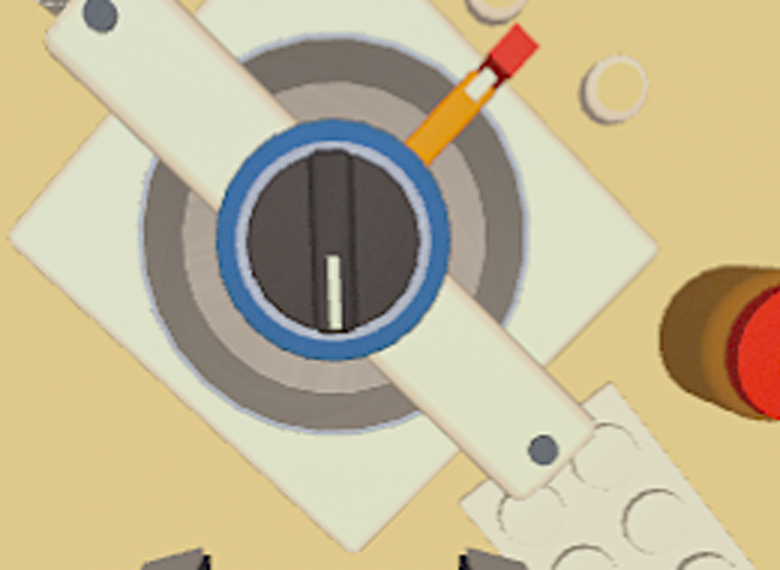

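The final crop shows the white pointer (482,82) in line with the red tab (512,52), with arm −7.1° and tab −7.15°. The skirt-to-gearbox width ratio is 0.742, against 0.741 expected when home. The knob has been let go.

```bash
python3 -c "
from bench import ctrl
print(ctrl.job_done())"
```

```text
the job is handed in; nothing more can be done
None
```

The mixer is in gear, the knob sits home and is released, and the pointer lines up with the red park tab to within about 0.1°. One deviation: the teeth first caught during a rock, so the knob swung the scraper about 23° anticlockwise before I wound it clockwise. Job handed in at about 22.6 s; I never read tooth force directly, but total upward force stayed near 6 N until seating.

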